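# Jack up the front of the spark plug tray

## Task

The gasket jar stands where the small lift jack has to work, so swap the two: the jar ends standing in the middle of the rubber mat where the jack was, and the jack stands on the bench with its saddle squarely under the round lift pad on the tongue at the front of the plug tray. Then pump the jack: press its handle fully down once as a trial lift, let it come all the way up so that the tray settles again, press it fully down a second time and finish while holding it down, the tray carried by the jack alone. Never tip the jar over, and leave everything else where it is.

Things in the scene. Friction and masses are not known exactly. Their poses are not given: they have to be found in the camera images.
- jack: small loose lever jack, 0.9 kg. Origin: centre of its base's underside (steel plate 210 in x, 80 in y, 12 thick). x points from handle to saddle. On the middle (x -30 to 30) a grey pump block, 36 wide in y, top at 58, free to be gripped across y from above; the handle leaves it towards -x. At x = 85 a 40 dia cylinder (top at 50) carries the saddle.
- jack_saddle: the jack's saddle, a steel disc 40 dia and 8 thick on a 24 dia stem. Origin: centre of its top face, in the jack's frame at x 85, y 0, z 70 when lowered. It rises 36 mm straight up as the handle goes from up to fully down, in proportion to the handle's angle (60 mm per rad).
- jack_handle: the jack's pump handle. Origin: its pivot, at x -20, y 0, z 55 of the jack. A 14 wide steel bar points from there to the jack's -x, rising at 0.61 rad (35 deg) when up. It presses down 0.6 rad to a stop, where it is nearly level, with 3 to 9 N at the grip. A spring brings it (and the saddle) back up when let go; there is no catch.
- handle_grip (a point): centre of the round rubber cross bar (20 dia, 60 long along the jack's y) at the free end of the handle, 110 from the pivot. In the jack's frame it lies at x -110, z 118 when up and at about x -130, z 56 when fully down.
- tray: blue tray of spark plugs, 340 wide, about 1.3 kg, deck 100 and plug tips 143 above the bench, hinged along its far edge on a fixed dock. Origin: when down, on the bench under the lift pad; x points to the hinge line, 315 behind and 70 up. Its body spans x 50 to 310. A front tongue 46 wide, 10 thick (top 94 above the bench) sticks out 72 to the robot, ending 22 past the pad's centre.
- lift_pad (a point): centre of the underside of the round metal lift pad (38 dia) under the tongue, 80 above the bench when the tray is down; a metal ring on top of the tongue marks the same spot. The lowered saddle passes under it with 10 to spare. The jack goes in from the front, its x axis about along the tray's.
- jar: closed cylindrical jar with a steel cap, 56 dia, 80 high, 0.25 kg. Origin: centre of its underside. Starts on the bench in front of the tongue.
- mat: black rubber mat, 250 (x) by 120 (y), 3 thick, fixed to the bench. Origin: its centre on the bench; its top is 3 above that. The jack starts on it, its axes roughly along the mat's.
- bin: bystander: open red parts bin, 140 (x) by 100 (y) by 60 high, on the other side of the bench from the mat; origin under its centre
- carton: bystander: cardboard carton 100 (x) by 80 (y) by 50 high; origin under its centre
- tape: bystander: lying roll of clear tape, 100 dia, 25 high; origin under its centre
- socket: bystander: standing plug socket, 26 dia, 60 high; origin under its centre
- driver: bystander: screwdriver lying along its x, about 160 long; origin at its middle
- oiler: bystander: white oil bottle, 38 dia, 75 high, just beside the tongue; origin under its centre

How it is judged (in metres and radians):
On the way, in this order (a step that is already met when the one before it is completed fails the run):
1. swapped: the jar stands free on the mat, its centre within 40 mm of the mat's; the jack stands on the bench with its saddle within 15 mm of straight under the lift pad, handle up (horizontal distance between jar and mat below 0.04 m and angle between jar's own z axis and vertical below 0.1 rad and height (world z) of jar below 0.01 m and contact force between each of the arm, the fingers and jar below 0.2 N and horizontal distance between jack_saddle and lift_pad below 0.015 m and angle between jack's own z axis and vertical below 0.08 rad and height (world z) of jack below 0.008 m and contact force between each of the arm, the fingers, jar and tray below 0.5 N and z of handle_grip in the frame of jack above 0.108 m and height (world z) of lift_pad below 0.084 m), for 0.2 s.
2. trial stroke: handle fully down (grip below 70 mm in the jack's frame), the lift pad raised above 94 mm on the saddle (horizontal distance between jack_saddle and lift_pad below 0.022 m and angle between jack's own z axis and vertical below 0.08 rad and height (world z) of jack below 0.008 m and contact force between each of the arm, the fingers, jar and tray below 0.5 N and z of handle_grip in the frame of jack below 0.07 m and height (world z) of lift_pad above 0.094 m and contact force between jack_saddle and tray above 1.5 N), for 0.1 s.
3. handle all the way up again (grip above 108 mm in the jack's frame), tray settled (lift pad below 84 mm) (horizontal distance between jack_saddle and lift_pad below 0.022 m and angle between jack's own z axis and vertical below 0.08 rad and height (world z) of jack below 0.008 m and contact force between each of the arm, the fingers, jar and tray below 0.5 N and z of handle_grip in the frame of jack above 0.108 m and height (world z) of lift_pad below 0.084 m), for 0.2 s.
At the end, for the whole second after the job is handed in: Gripper holds the handle down (grip under 70 mm in the jack frame); lift pad over 94 mm up, resting on the saddle (within 22 mm) and on nothing else; jack flat on the bench; jar upright and untouched on the mat, within 40 mm of its centre (all of step 2 and horizontal distance between jar and mat below 0.04 m and angle between jar's own z axis and vertical below 0.1 rad and height (world z) of jar below 0.01 m and contact force between each of the arm, the fingers and jar below 0.2 N and contact force between the fingers and jack_handle above 1 N and linear speed of each of tray, jack below 0.02 m/s); the arm keeps its last pose, push and grip.
It fails at once if a bystander (bin, carton, tape, socket, driver, oiler) is moved by more than 30 mm (distance of any of bin, carton, tape, socket, driver, oiler from where it was at the start of the episode above 0.03 m).
It fails at once if the jar is tipped over (angle between jar's own z axis and vertical above 0.7 rad).
It also fails if it takes over 72 s, if anything falls off the work surface, if the arm or the gripper's body presses on something with over 40 N, if the wrist force passes 120 N, or if a joint passes its speed limit or range.

## Robot

A 6-joint arm with a two-finger parallel gripper is mounted at the origin on the work surface. World frame = base frame: x ahead of the robot, y to its left, z up, the work surface at z = 0. Lengths are in m, angles in degrees, forces in N, time in s.
With the tool pointing down it reaches from about 0.325 to 0.9 m from the base axis. Payload 3.5 kg.
Tool frame: the origin (TCP) lies at the very end of the fingers, on their centre line; the grasp point (between the pads) lies grip_depth behind it (grip_depth is the distance from the TCP to the grasp point, in m); z points along the fingers, y is the line along which they close (so a half turn about z gives the same grasp; the last joint's range is limited). The gripper opens to 85 mm and grips with 20 to 120 N. Pads are 22 mm wide; open, the fingers measure 114 mm over their backs; the gripper's body (76 mm by 85 mm) begins 54 mm behind the grasp point. The pads swing forward as they close: fully open they stand 13 mm farther back than shut.
Start: joints at [-80.753, 15.837, -1.513, 72.651, 0, 84.076], TCP at [0.164, -0.603, 0.231] pointing down, gripper open.
Joint ranges: [-178.77, 178.77], [-48.84, 107.48], [-61.69, 71.31], [-111.58, 123.2], [-90, 87.43], [-180, 180]. Speed limits (degrees/s): [147.25, 147.25, 180, 180, 180, 180].

## Interface

Orientations are given as a 3x3 rotation matrix whose columns are the frame's x, y, z axes.
In Python, from cell import * gives the robot as it stands.
- The arm moves only by the shell command python3 -m crank 'ROWS' [FORCE]. ROWS is JSON, a list of rows, each a list of 7 numbers: the finger opening in cm, from 0 to 8.54, then the shift along the tool's x, y, z in cm, then the turn, a rotation vector about the tool's x, y, z in rad. In form: [[jaw, dx, dy, dz, ax, ay, az], ...]. A call has 1 to 12 rows; each row shifts and turns the commanded pose from where the row before left it, along the tool's axes as they then stand; what a row does not reach is not made up. A row lasts 1/8 s, in which the tool goes at most 62.5 mm and 10.7 degrees, less where a joint would pass 70% of its speed; a pose out of reach is approached as far as the arm can. A call is refused whole if a number of a shift passes 6.25 or a number of a turn 0.188, either way. A call with a gripper value outside its range is refused whole. The fingers move at their own pace and stop on an object; FORCE is the grip in N (left out, the last holds). Time passes only in rows, so rows that do not move let the fingers close. It gives the time, the measured TCP pose, the force, the opening and the grip force at its end, in the units of the state.
- read_state(): the state, without advancing time (a new reading comes with each control period).
- grab_frame(name): name is "scene" or "top" or "wrist"; returns a dict with "img" (384x512x3 uint8, red, green, blue), "range_z" (384x512 float32, m along the optical axis (not along the pixel's ray), 0 where there is no reading), "fx", "fy", "cx", "cy" (pixels), "position" and "rotation" of the camera in the world. Camera axes: x right, y up, looking along -z (the intrinsics and any distortion apply to the point x, -y, -z); pixel columns grow to the right and rows downward; lengths in m; the calibration is good to about 2 mm. A picture is of the moment at which its call begins.
- hand_in(): hands the job in; it is judged then, once.
The state is a dict: "clock": time; "joint_positions": joint angles; "dq": joint speeds; "joint_torque": joint torques, N m; "ee_pos": TCP position; "ee_rot": TCP orientation; "contact_force": force on the tool from outside, world axes, zero at the start; "moment": the same for the moment, N m; "grip_width": opening from 0.0 (shut) to 1.0 (fully open); "finger_force": force on a finger pad.
Only numpy, scipy, OpenCV 4.12 (cv2) and the standard library are available. Lean on these libraries where they do the work, as an engineer would, in place of code of your own. Each camera call takes 0.05 s, during which the arm holds its last target. There are 200 camera calls.

## Working session

There is one attempt and no reset: what is moved stays moved. The work goes in short steps, Python scripts to look and compute and a shell command to move; the robot and the scene stay as the last step left them, time stands still between calls to the robot, and variables do not carry over. Pictures are saved under pics/ and viewed, at most 10 in all, crops included, and the job is handed in when it is done.

```bash
ls; mkdir -p pics; cat > h.py <<'E'
from cell import *
import numpy as np, cv2
def grab(n,save=None):
    f=grab_frame(n)
    if save: cv2.imwrite('pics/'+save,f['img'][:,:,::-1])
    return f
def cloud(f):
    z=f['range_z'];v,u=np.mgrid[:z.shape[0],:z.shape[1]]
    c=np.stack([(u-f['cx'])/f['fx']*z,-(v-f['cy'])/f['fy']*z,-z],-1)
    P=c@np.array(f['rotation']).T+np.array(f['position']);P[z==0]=np.nan
    return P
def ray(f,u,v,h):
    d=np.array(f['rotation'])@np.array([(u-f['cx'])/f['fx'],-(v-f['cy'])/f['fy'],-1]);p=np.array(f['position'])
    return p+d*(h-p[2])/d[2]
E
python3 - <<'E'
from h import *
s=read_state();print(s)
for n in('top','scene'):
    f=grab(n,n+'0.png');print(n,{k:np.round(v,4).tolist() if k in('position','rotation') else v for k,v in f.items() if k not in('img','range_z')}, (f['range_z']==0).mean())
    np.save(n+'0.npy',cloud(f))
E
```

```text
pics
{'clock': 0.0, 'joint_positions': array([-8.07540463e+01,  1.58772415e+01, -1.59987029e+00,  7.26507040e+01,
        1.70692044e-03,  8.40746876e+01]), 'dq': array([ 0.0134074 , -0.03288039,  0.08677649,  0.06882616,  0.00284465,
       -0.03317803]), 'joint_torque': array([ 1.06794352e-03, -4.45514095e+01,  2.95199382e+01,  1.64421019e-02,
       -3.54786391e-05, -3.55156800e-06]), 'ee_pos': array([ 0.16342628, -0.60243107,  0.23015405]), 'ee_rot': array([[ 9.65147913e-01,  2.61704791e-01, -3.29025244e-04],
       [ 2.61704869e-01, -9.65145426e-01,  2.20660684e-03],
       [ 2.59922374e-04, -2.21580950e-03, -9.99997511e-01]]), 'contact_force': array([0.12696911, 0.71309303, 0.13197646]), 'moment': array([ 0.00607635, -0.00800462, -0.01128493]), 'finger_force': 0.0, 'grip_width': 1.0021478468034104}
top {'fx': 492.74680373587626, 'fy': 492.74680373587626, 'cx': 257.4090568653475, 'cy': 190.16602191996105, 'position': [0.3334, -0.0189, 1.4923], 'rotation': [[-0.0007, 0.9933, -0.1155], [-1.0, -0.0007, 0.0004], [0.0004, 0.1155, 0.9933]]} 0.004084269205729167
scene {'fx': 416.67512826901583, 'fy': 416.67512826901583, 'cx': 257.93787421568095, 'cy': 182.6768658659072, 'position': [1.1178, 0.1131, 1.0224], 'rotation': [[-0.1871, -0.8178, 0.5442], [0.9823, -0.1546, 0.1054], [-0.0021, 0.5544, 0.8323]]} 0.0038655598958333335
```

View pics/top0.png

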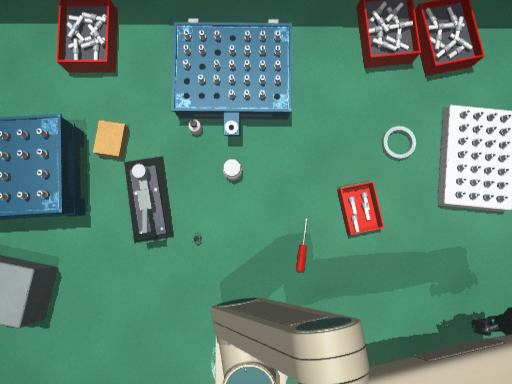

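View pics/scene0.png

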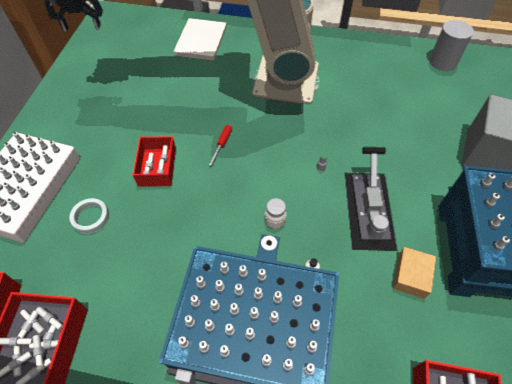

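The top view shows the tongue ring at about (231,127), the jar at (233,170), the saddle at (139,171), the handle running down to about (147,235), the mat around (149,199), the oiler at (195,127) and the socket at (198,238). In the scene view the ring is at (268,243), the jar cap at (276,206), the saddle at (378,222) and the handle bar at (374,151).

```bash
cat > m.py <<'E'
from h import *
F={n:grab(n) for n in('top','scene')}
C={n:cloud(f) for n,f in F.items()}
def tri(a,b):
    A=np.zeros((3,3));y=np.zeros(3)
    for n,(u,v) in(('top',a),('scene',b)):
        f=F[n];p=np.array(f['position']);d=ray(f,u,v,0)-p;d/=np.linalg.norm(d);M=np.eye(3)-np.outer(d,d);A+=M;y+=M@p
    return np.linalg.solve(A,y)
def comp(n,mask,seed,r=30):
    m=np.zeros(mask.shape,np.uint8);u,v=seed;m[max(0,v-r):v+r,max(0,u-r):u+r]=mask[max(0,v-r):v+r,max(0,u-r):u+r]
    k,l,st,c=cv2.connectedComponentsWithStats(m)
    i=1+np.argmin([np.hypot(*(c[j]-seed))-0.02*st[j,4] for j in range(1,k)]);return l==i
def rep(name,n,msk):
    P=C[n][msk];P=P[~np.isnan(P[:,0])];ys,xs=np.nonzero(msk)
    c,r=cv2.minEnclosingCircle(P[:,:2].astype(np.float32));(rc,sz,a)=cv2.minAreaRect(P[:,:2].astype(np.float32)*1000)
    print(name,n,'px',xs.mean().round(1),ys.mean().round(1),len(P),'med',np.median(P,0).round(4),'circ',np.round(c,4),round(r,4),'rect',np.round(rc,1),np.round(sz,1),round(a,1));return xs.mean(),ys.mean()
seeds={'saddle':((139,171),(378,222),(.055,.08)),'jarcap':((233,168),(276,202),(.07,.095)),'block':((144,197),(374,196),(.05,.066)),
 'tongue':((231,124),(268,245),(.085,.105)),'oiler':((195,126),(314,264),(.06,.085)),'hgrip':((147,236),(374,151),(.105,.135))}
for k,(a,b,(lo,hi)) in seeds.items():
    q=[]
    for n,s in(('top',a),('scene',b)):
        z=C[n][...,2];m=comp(n,(z>lo)&(z<hi),s,25);q.append(rep(k,n,m))
    print('   tri',tri(*q).round(4))
for n,s in(('top',(149,199)),('scene',(370,211))):
    im=F[n]['img'].astype(int);m=comp(n,(im.max(2)<75)&(C[n][...,2]<.015),s,60);rep('mat',n,m)
for n,s in(('top',(231,127)),('scene',(268,243))):
    im=F[n]['img'].astype(int);m=comp(n,(im.min(2)>150),s,12);rep('ring',n,m)
for n,s in(('top',(232,68)),):
    im=F[n]['img'].astype(int);z=C[n][...,2];m=comp(n,(z>.085)&(z<.15)&(im[...,2]>im[...,0]+25),s,75);rep('tray',n,m)
E
python3 m.py
```

```text
saddle top px 138.7 170.9 161 med [0.5548 0.3262 0.0715] circ [0.5573 0.3276] 0.0212 rect [555.5 327.8] [38.9 39.2] 17.0
saddle scene px 379.3 222.0 190 med [0.5576 0.3223 0.0715] circ [0.5564 0.323 ] 0.0217 rect [555.8 323.3] [39.3 39.8] 61.8
   tri [0.5557 0.3254 0.069 ]
jarcap top px 231.5 167.7 223 med [0.5631 0.0545 0.0783] circ [0.5639 0.0557] 0.0252 rect [563.  56.] [48.7 47.2] 43.3
jarcap scene px 275.2 206.7 267 med [0.5669 0.0524 0.079 ] circ [0.5644 0.051 ] 0.0254 rect [564.9  52.1] [47.6 47.8] 41.6
   tri [0.5642 0.0539 0.0751]
block top px 144.2 199.6 255 med [0.4718 0.3111 0.0596] circ [0.4719 0.3114] 0.0338 rect [471.8 312.6] [60.  38.2] 11.5
block scene px 373.4 196.9 289 med [0.476  0.3072 0.0594] circ [0.4739 0.3073] 0.0342 rect [473.2 308.4] [62.4 37.5] 10.0
   tri [0.4728 0.3101 0.056 ]
tongue top px 230.7 112.0 963 med [0.7347 0.0571 0.0972] circ [0.732  0.0586] 0.0772 rect [710.1  58.2] [108.  142.7] 0.6
tongue scene px 265.7 255.6 906 med [0.7258 0.0524 0.0979] circ [0.7159 0.06  ] 0.0637 rect [702.6  54.5] [ 95.1 115.3] 11.2
   tri [0.7205 0.0557 0.1107]
oiler
[... 435 characters left out ...]
125 ] circ [0.3649 0.2887] 0.0309 rect [374.3 290.3] [36.6 60.5] 6.8
   tri [0.3682 0.2912 0.1198]
mat top px 151.3 194.5 1188 med [0.4979 0.2823 0.0019] circ [0.4811 0.3127] 0.1354 rect [480.1 311.6] [250.1 121.3] 8.5
mat scene px 367.3 218.4 1385 med [0.5296 0.2915 0.0023] circ [0.4804 0.3084] 0.1358 rect [479.  307.9] [252.5 118.2] 8.7
ring top px 230.9 126.7 122 med [0.6805 0.0571 0.0951] circ [0.6826 0.0568] 0.0208 rect [682.6  57.1] [41.1 35.3] 0.4
ring scene px 268.6 242.5 159 med [0.6801 0.0546 0.0964] circ [0.6779 0.0538] 0.0204 rect [679.2  53.9] [36.3 36.8] 10.5
tray top px 231.7 69.3 9430 med [0.8497 0.0572 0.0991] circ [0.86   0.0549] 0.2193 rect [828.7  55.6] [349.5 345.7] 88.9
```

The measured heights agree with the text: saddle 71, cap 78, block 59, ring 95 and mat 2 mm. The sizes match too. Next I plan the jar moves.

```bash
cat > d.py <<'E'
from h import *
import sys
# usage: d.py x y z yaw_deg  -> shift in tool axes (cm) and turn about tool z (rad) to TCP target
s=read_state();R=s['ee_rot'];p=s['ee_pos'];yaw=np.arctan2(R[1,0],R[0,0])
print('t',round(s['clock'],2),'p',p.round(4),'yaw',np.degrees(yaw).round(2),'tilt',R[:2,2].round(4),'j',s['joint_positions'].round(0),'F',np.round(s['contact_force'],1),'w',round(s['grip_width'],3),'ff',round(float(s['finger_force']),1))
a=list(map(float,sys.argv[1:]))
while a:
    t,a=a[:4],a[4:]
    d=np.array(t[:3])-p;dy=(np.radians(t[3])-yaw+np.pi)%(2*np.pi)-np.pi
    print('shift cm (present axes)',(R.T@d*100).round(2),'turn az',round(-dy,3),'shift in target-yaw axes',(np.array([[np.cos(np.radians(t[3])),np.sin(np.radians(t[3])),0],[np.sin(np.radians(t[3])),-np.cos(np.radians(t[3])),0],[0,0,-1]])@d*100).round(2))
E
python3 - <<'E'
from h import *
import cell;print(grip_depth if 'grip_depth' in dir(cell) else [x for x in dir(cell) if x[0]!='_'])
s=read_state();f=grab('wrist');print('cam in tool',(s['ee_rot'].T@(np.array(f['position'])-s['ee_pos'])).round(3))
E
python3 d.py .5643 .0537 .13 0
```

```text
0.0187
cam in tool [ 0.074 -0.001 -0.142]
t 0.25 p [ 0.1635 -0.6028  0.2307] yaw 15.17 tilt [-0.0002  0.0012] j [-81.  16.  -2.  73.   0.  84.] F [-0.5 -0.3 -0.3] w 1.003 ff 0.0
shift cm (present axes) [ 55.86 -52.86  10.14] turn az 0.265 shift in target-yaw axes [ 40.08 -65.65  10.07]
```

```bash
python3 -m crank '[[8.54,0,0,0,0,0,0.132],[8.54,0,0,0,0,0,0.133],[8.54,2,-3,0,0,0,0],[8.54,2.5,-4.2,0,0,0,0],[8.54,2.5,-4.2,0,0,0,0],[8.54,2.5,-4.2,0,0,0,0],[8.54,2.5,-4.2,0,0,0,0],[8.54,2.5,-4.2,0,0,0,0],[8.54,2.5,-4.2,0,0,0,0],[8.54,2.5,-4.2,0,0,0,0],[8.54,2.5,-4.2,0,0,0,0],[8.54,2.5,-4.2,0,0,0,0]]'; python3 d.py .5643 .0537 .13 0
```

```text
clock: 1.75
ee_pos: [0.4093, -0.1938, 0.2314]
ee_rot: [[1.0, -0.0, 0.001], [-0.0, -1.0, -0.0], [0.001, 0.0, -1.0]]
contact_force: [0.8, -0.5, 1.1]
grip_width: 1.004
finger_force: 0.0
t 1.75 p [ 0.4093 -0.1938  0.2314] yaw -0.02 tilt [ 0.0005 -0.0003] j [-34.  -2. -22.  70.  -0. 146.] F [ 0.8 -0.5  1.1] w 1.004 ff 0.0
shift cm (present axes) [ 15.49 -24.76  10.14] turn az -0.0 shift in target-yaw axes [ 15.5  -24.75  10.14]
```

```bash
python3 -m crank '[[8.54,2.5,-4.0,0,0,0,0],[8.54,2.5,-4.0,0,0,0,0],[8.54,2.5,-4.0,0,0,0,0],[8.54,2.5,-4.0,0,0,0,0],[8.54,1.5,-2.5,0,0,0,0],[8.54,0.5,-1,0,0,0,0],[8.54,0,0,0,0,0,0],[8.54,0,0,0,0,0,0]]' >/dev/null; python3 d.py .5643 .0537 .13 0; python3 - <<'E'
from h import *
f=grab('wrist','w1.png');C=cloud(f);z=C[...,2]
m=((z>.07)&(z<.09)).astype(np.uint8)
k,l,st,c=cv2.connectedComponentsWithStats(m)
for i in range(1,k):
    if st[i,4]>300:
        P=C[l==i];q,r=cv2.minEnclosingCircle(P[:,:2].astype(np.float32));print(c[i].round(),st[i],P.mean(0).round(4),np.round(q,4),round(r,4))
m=((z>.088)&(z<.105)).astype(np.uint8)
P=C[m>0]
if len(P)>50: print(P.min(0),P.max(0),np.median(P,0))
E
```

```text
t 2.75 p [ 0.5281 -0.0011  0.2312] yaw -0.07 tilt [-0.0006 -0.0003] j [ -7.   6. -13.  71.  -0. 173.] F [ 0.3 -0.9 -0.5] w 1.002 ff 0.0
shift cm (present axes) [ 3.62 -5.49 10.12] turn az -0.001 shift in target-yaw axes [ 3.62 -5.48 10.12]
[200. 135.] [ 176  111   49   49 1819] [0.5657 0.055  0.079 ] [0.5649 0.0553] 0.0251
[0.37955903 0.03350378 0.08808689] [0.68406858 0.29385473 0.10453337] [0.66972353 0.05652489 0.09542209]
```

View pics/w1.png

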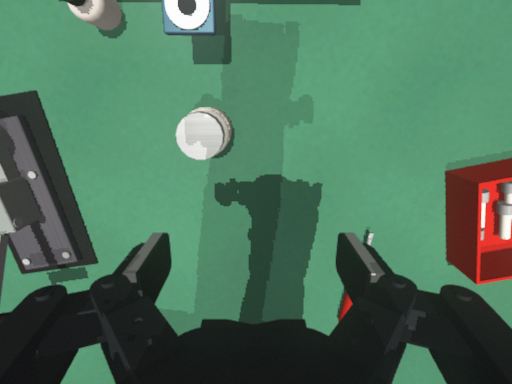

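The wrist view shows the jar cap at (204,133), the ring partly in view at (187,8), and the mat and jack at the left edge. Yaw 0 runs joint 6 into its limit here. I'll measure the ring from closer, then use the half-turned grasp.

```bash
python3 -m crank '[[8.54,4,0,0,0,0,0],[8.54,4,0,0,0,0,0],[8.54,0,0,0,0,0,0],[8.54,0,0,0,0,0,0]]' >/dev/null; cat > ring.py <<'E'
from h import *
f=grab('wrist');C=cloud(f);z=C[...,2];im=f['img'].astype(int)
m=((im.min(2)>140)&(z>.085)&(z<.11)&(np.abs(C[...,0]-.68)<.03)&(np.abs(C[...,1]-.056)<.03)).astype(np.uint8)
k,l,st,c=cv2.connectedComponentsWithStats(m);i=1+st[1:,4].argmax()
P=C[l==i];q,r=cv2.minEnclosingCircle(P[:,:2].astype(np.float32));print('ring',st[i],np.median(P,0).round(4),np.round(q,4),round(r,4))
cn=max(cv2.findContours((l==i).astype(np.uint8),0,1)[0],key=cv2.contourArea);e=cv2.fitEllipse(cn);print(np.round(e[0],1),ray(f,*e[0],.095).round(4))
b=(z>.085)&(z<.1)&(C[...,0]<.712)&(C[...,0]>.64)&(np.abs(C[...,1]-.056)<.04);P=C[b];print('tongue',P.min(0),P.max(0))
for lo in(.665,.675,.685,.695,.705):
    Q=P[(P[:,0]>lo)&(P[:,0]<lo+.01)];print(lo,len(Q),Q[:,1].min().round(4),Q[:,1].max().round(4)) if len(Q) else 0
E
python3 ring.py; python3 d.py .565 .055 .13 180
```

```text
ring [ 172   79   42   43 1195] [0.6802 0.057  0.0961] [0.68   0.0577] 0.0202
[192.5 100. ] [0.6802 0.0574 0.095 ]
tongue [0.65853909 0.03330098 0.08504127] [0.71196342 0.08005899 0.09872295]
0.665 532 0.0336 0.0801
0.675 534 0.0336 0.0796
0.685 540 0.0335 0.0793
0.695 592 0.0334 0.0794
0.705 408 0.0333 0.0792
t 3.35 p [ 0.6075 -0.0008  0.2312] yaw -0.06 tilt [-0.0013  0.    ] j [ -6.  14.  -4.  72.  -0. 174.] F [-0.3 -0.2  0.4] w 1.0 ff 0.0
shift cm (present axes) [-4.25 -5.58 10.12] turn az 3.14 shift in target-yaw axes [ 4.25  5.58 10.12]
```

```bash
python3 -m crank '[[8.54,-2.1,-2.8,0,0,0,0],[8.54,-2.1,-2.8,0,0,0,0],[8.54,0,0,0,0,0,-0.185],[8.54,0,0,0,0,0,-0.185],[8.54,0,0,0,0,0,-0.185],[8.54,0,0,0,0,0,-0.185],[8.54,0,0,0,0,0,-0.185],[8.54,0,0,0,0,0,-0.185],[8.54,0,0,0,0,0,-0.185],[8.54,0,0,0,0,0,-0.185],[8.54,0,0,0,0,0,-0.185],[8.54,0,0,0,0,0,-0.185]]' >/dev/null; python3 -m crank '[[8.54,0,0,0,0,0,-0.185],[8.54,0,0,0,0,0,-0.185],[8.54,0,0,0,0,0,-0.185],[8.54,0,0,0,0,0,-0.185],[8.54,0,0,0,0,0,-0.185],[8.54,0,0,0,0,0,-0.185],[8.54,0,0,0,0,0,-0.18],[8.54,0,0,0,0,0,0]]' >/dev/null; python3 d.py .565 .055 .1 180 .565 .055 .032 180
```

```text
t 5.85 p [0.5656 0.0555 0.2316] yaw 179.76 tilt [-0.0002 -0.0001] j [-1. 10. -9. 71. -0. -1.] F [-1.1 -0.6 -0.3] w 1.004 ff 0.0
shift cm (present axes) [ 0.06 -0.05 13.16] turn az -0.004 shift in target-yaw axes [ 0.06 -0.05 13.16]
shift cm (present axes) [ 0.06 -0.05 19.96] turn az -0.004 shift in target-yaw axes [ 0.06 -0.05 19.96]
```

```bash
python3 -m crank '[[8.54,0,0,4,0,0,0],[8.54,0,0,4,0,0,0],[8.54,0,0,4,0,0,0],[8.54,0,0,3,0,0,0],[8.54,0,0,2.5,0,0,0],[8.54,0,0,2,0,0,0],[8.54,0,0,0.9,0,0,0],[4.5,0,0,0,0,0,0],[4.5,0,0,0,0,0,0],[4.5,0,0,0,0,0,0],[4.5,0,0,0,0,0,0],[4.5,0,0,0,0,0,0]]' 40; python3 d.py .53 -.08 .07 180
```

```text
clock: 7.35
ee_pos: [0.5678, 0.0556, 0.0287]
ee_rot: [[-1.0, 0.002, 0.002], [0.002, 1.0, -0.0], [-0.002, -0.0, -1.0]]
contact_force: [-1.9, 0.2, 6.1]
grip_width: 0.638
finger_force: 43.2
t 7.35 p [0.5678 0.0556 0.0287] yaw 179.88 tilt [ 0.0022 -0.0004] j [ -1.  21. -22.  47.  -0.  -1.] F [-1.9  0.2  6.1] w 0.638 ff 43.2
shift cm (present axes) [  3.74 -13.57  -4.14] turn az -0.002 shift in target-yaw axes [  3.78 -13.56  -4.13]
```

```bash
python3 -m crank '[[4.5,0,0,-2,0,0,0],[4.5,0,0,-2,0,0,0],[4.5,0.6,-2,0,0,0,0],[4.5,0.8,-3,0,0,0,0],[4.5,0.8,-3,0,0,0,0],[4.5,0.8,-3,0,0,0,0],[4.5,0.7,-2.5,0,0,0,0],[4.5,0,0,0,0,0,0],[4.5,0,0,2,0,0,0],[4.5,0,0,1.2,0,0,0],[4.5,0,0,0.5,0,0,0],[4.5,0,0,0.2,0,0,0]]'; python3 d.py .53 -.08 .0287 180
```

```text
clock: 8.85
ee_pos: [0.5284, -0.0786, 0.0287]
ee_rot: [[-1.0, 0.001, -0.003], [0.001, 1.0, 0.001], [0.003, 0.001, -1.0]]
contact_force: [-6.8, 1.6, 13.8]
grip_width: 0.635
finger_force: 44.7
t 8.85 p [ 0.5284 -0.0786  0.0287] yaw 179.93 tilt [-0.0026  0.0008] j [-15.  18. -26.  46.   0. -15.] F [-6.8  1.6 13.8] w 0.635 ff 44.7
shift cm (present axes) [-0.16 -0.14  0.  ] turn az -0.001 shift in target-yaw axes [-0.16 -0.14  0.  ]
```

```bash
python3 -m crank '[[4.5,0,0,0,0,0,0],[4.5,0,0,0.1,0,0,0],[8.54,0,0,0,0,0,0],[8.54,0,0,0,0,0,0],[8.54,0,0,0,0,0,0],[8.54,0,0,-2,0,0,0],[8.54,0,0,-5,0,0,0],[8.54,0,0,-5,0,0,0],[8.54,0,0,-5,0,0,0],[8.54,0,0,0,0,0,0]]'; python3 d.py .4725 .3105 .20 190.2
```

```text
clock: 10.1
ee_pos: [0.5334, -0.0803, 0.2026]
ee_rot: [[-1.0, 0.002, 0.01], [0.002, 1.0, -0.003], [-0.01, -0.003, -1.0]]
contact_force: [0.1, -0.8, 0.2]
grip_width: 1.006
finger_force: 0.0
t 10.1 p [ 0.5334 -0.0803  0.2026] yaw 179.9 tilt [ 0.0104 -0.0029] j [-15.   8. -15.  67.  -0. -15.] F [ 0.1 -0.8  0.2] w 1.006 ff 0.0
shift cm (present axes) [ 6.16 39.07  0.08] turn az -0.18 shift in target-yaw axes [-0.93 39.54  0.26]
```

```bash
python3 -m crank '[[8.54,0.6,3.9,0,0,0,0],[8.54,0.6,3.9,0,0,0,0],[8.54,0.6,3.9,0,0,0,0],[8.54,0.6,3.9,0,0,0,0],[8.54,0.6,3.9,0,0,0,0],[8.54,0.6,3.9,0,0,0,0],[8.54,0.6,3.9,0,0,0,0],[8.54,0.6,3.9,0,0,0,0],[8.54,0.6,3.9,0,0,0,0],[8.54,0.7,3.9,0,0,0,-0.09],[8.54,0,0,0,0,0,-0.09],[8.54,0,0,0,0,0,0]]'>/dev/null; python3 d.py .4725 .3105 .20 190.2; python3 - <<'E'
from h import *
f=grab('wrist','w2.png');C=cloud(f);z=C[...,2]
for nm,lo,hi,bx in(('block',.05,.066,(.42,.52)),('saddle',.064,.08,(.53,.59)),('grip',.105,.14,(.33,.39))):
    m=((z>lo)&(z<hi)&(C[...,0]>bx[0])&(C[...,0]<bx[1])&(abs(C[...,1]-.31)<.06)).astype(np.uint8)
    k,l,st,c=cv2.connectedComponentsWithStats(m)
    if k<2: continue
    i=1+st[1:,4].argmax();P=C[l==i]
    print(nm,st[i],np.median(P,0).round(4),cv2.minAreaRect(P[:,:2].astype(np.float32)*1000),cv2.minEnclosingCircle(P[:,:2].astype(np.float32)))
E
```

```text
t 11.6 p [0.4683 0.311  0.1959] yaw -169.79 tilt [-0.0019 -0.0011] j [ 27.  11. -12.  67.  -0.  17.] F [-0.9 -1.  -0.8] w 1.0 ff 0.0
shift cm (present axes) [-0.4  -0.12 -0.41] turn az 0.0 shift in target-yaw axes [-0.4  -0.12 -0.41]
block [ 235  147   38   58 1928] [0.4703 0.3136 0.0601] ((471.53173828125, 313.3384094238281), (59.24264144897461, 37.601070404052734), 10.135061264038086) ((0.47190505266189575, 0.3133976459503174), 0.034161921590566635)
saddle [ 235  238   38   37 1090] [0.5533 0.3281 0.0722] ((555.2068481445312, 328.7208557128906), (40.099090576171875, 39.475547790527344), 46.093841552734375) ((0.555454432964325, 0.32869771122932434), 0.020678231492638588)
grip [ 209   34   89   59 3202] [0.3666 0.295  0.1284] ((372.8641357421875, 295.3386535644531), (37.37312316894531, 60.36818313598633), 11.506765365600586) ((0.36403214931488037, 0.29354164004325867), 0.03144419193267822)
```

View pics/w2.png

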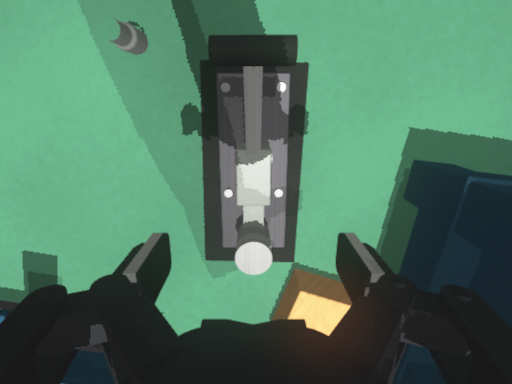

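The jack lies square to the tool: block at (254,178), saddle at (254,258) and handle bar at (253,50). Next I descend and grip the block.

```bash
python3 -m crank '[[8.54,-0.7,0,3,0,0,0],[8.54,0,0,4,0,0,0],[8.54,0,0,4,0,0,0],[8.54,0,0,3,0,0,0],[8.54,0,0,2,0,0,0],[8.54,0,0,1,0,0,0],[8.54,0,0,0.2,0,0,0],[8.54,0,0,0,0,0,0]]' 80; python3 -m crank '[[3,0,0,0,0,0,0],[3,0,0,0,0,0,0],[3,0,0,0,0,0,0],[3,0,0,0,0,0,0],[3,0,0,0,0,0,0],[3,0,0,0,0,0,0],[3,0,0,0,0,0,0]]' 80;  python3 d.py .53 .0565 .06 180
```

```text
clock: 12.65
ee_pos: [0.4767, 0.3123, 0.026]
ee_rot: [[-0.984, -0.177, 0.001], [-0.177, 0.984, 0.001], [-0.001, 0.0, -1.0]]
contact_force: [0.5, 0.6, 0.1]
grip_width: 1.0
finger_force: 0.0
clock: 13.52
ee_pos: [0.4766, 0.3125, 0.026]
ee_rot: [[-0.984, -0.177, 0.001], [-0.177, 0.984, 0.001], [-0.001, 0.0, -1.0]]
contact_force: [-0.1, 0.0, 4.5]
grip_width: 0.409
finger_force: 83.3
t 13.53 p [0.4766 0.3125 0.026 ] yaw -169.78 tilt [0.0011 0.0006] j [ 27.  21. -22.  47.   0.  17.] F [-0.1  0.   4.5] w 0.409 ff 83.3
shift cm (present axes) [ -0.72 -26.14  -3.41] turn az 0.178 shift in target-yaw axes [ -5.34 -25.6   -3.4 ]
```

```bash
python3 -m crank '[[3,0,0,-1,0,0,0],[3,0,0,-2,0,0,0],[3,0,0,-2,0,0,0],[3,0,0,0,0,0,0.089],[3,0,0,0,0,0,0.089],[3,-0.5,-2.6,0,0,0,0],[3,-0.5,-3.5,0,0,0,0],[3,-0.5,-3.5,0,0,0,0],[3,-0.5,-3.5,0,0,0,0],[3,-0.5,-3.5,0,0,0,0],[3,-0.5,-3.5,0,0,0,0],[3,-0.5,-3,0,0,0,0]]'>/dev/null; python3 -m crank '[[3,-0.5,-1.5,0,0,0,0],[3,0,-1,0,0,0,0],[3,0,0,0,0,0,0],[3,0,0,0,0,0,0]]'; cat > jack.py <<'E'
from h import *
def at(n,lo,hi,c,r):
    f=grab(n);C=cloud(f);z=C[...,2]
    m=((z>lo)&(z<hi)&(np.hypot(C[...,0]-c[0],C[...,1]-c[1])<r)).astype(np.uint8)
    k,l,st,cc=cv2.connectedComponentsWithStats(m)
    if k<2: return None
    i=1+st[1:,4].argmax();P=C[l==i];q=cv2.minAreaRect(P[:,:2].astype(np.float32)*1000);e=cv2.minEnclosingCircle(P[:,:2].astype(np.float32))
    return st[i,4],np.median(P,0).round(4),'rect',np.round(q[0],1),np.round(q[1],1),round(q[2],1),'circ',np.round(e[0],4),round(e[1],4)
E
python3 d.py .53 .0565 .06 180; python3 - <<'E'
from jack import *
p=read_state()['ee_pos'];x,y,z=p
dz=z-.026+.003
grab('scene','s2.png')
for n in('top','scene','wrist'):
    print(n,'saddle',at(n,.055+dz,.085+dz,(x+.08,y),.035))
    print(n,'grip',at(n,.1+dz,.14+dz,(x-.115,y),.045))
E
```

```text
clock: 15.52
ee_pos: [0.5156, 0.0569, 0.0751]
ee_rot: [[-1.0, -0.001, -0.001], [-0.001, 1.0, 0.001], [0.001, 0.001, -1.0]]
contact_force: [0.2, 0.5, -8.5]
grip_width: 0.411
finger_force: 82.4
t 15.53 p [0.5156 0.0569 0.0751] yaw -179.94 tilt [-0.0008  0.0007] j [ -1.  13. -26.  51.   0.  -1.] F [ 0.2  0.5 -8.5] w 0.411 ff 82.4
shift cm (present axes) [-1.44 -0.05  1.51] turn az 0.001 shift in target-yaw axes [-1.44 -0.04  1.51]
top saddle None
top grip None
scene saddle (np.int32(197), array([0.5986, 0.0547, 0.1216]), 'rect', array([597.2,  54.1]), array([40. , 39.5]), 48.5, 'circ', array([0.5979, 0.0547]), 0.0214)
scene grip None
wrist saddle None
wrist grip (np.int32(4704), array([0.43  , 0.0577, 0.1562]), 'rect', array([431.1,  57.7]), array([12.1, 14.3]), 0.5, 'circ', array([0.4309, 0.0577]), 0.0089)
```

View pics/s2.png

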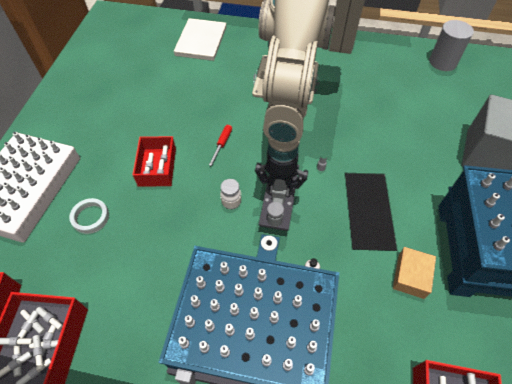

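The scene view shows the jack level in the gripper with its saddle at (275,210), straight in front of the ring at (268,243). The jar is upright at (231,193), and the mat is clear. Next I lower it to just above the bench and slide it in.

```bash
python3 -m crank '[[3,0,0,2,0,0,0],[3,0,0,1.6,0,0,0],[3,0,0,1,0,0,0],[3,0,0,0.3,0,0,0],[3,0,0,0,0,0,0],[3,0,0,0,0,0,0]]'; python3 d.py .597 .0568 .0255 180
```

```text
clock: 16.62
ee_pos: [0.5169, 0.0561, 0.0269]
ee_rot: [[-1.0, -0.0, 0.001], [-0.0, 1.0, -0.0], [-0.001, -0.0, -1.0]]
contact_force: [0.3, 0.7, -9.6]
grip_width: 0.413
finger_force: 82.4
t 16.62 p [0.5169 0.0561 0.0269] yaw -179.99 tilt [ 0.0014 -0.    ] j [ -1.  17. -28.  45.  -0.  -1.] F [ 0.3  0.7 -9.6] w 0.413 ff 82.4
shift cm (present axes) [-8.01  0.07  0.15] turn az 0.0 shift in target-yaw axes [-8.01  0.07  0.14]
```

```bash
python3 -m crank '[[3,-1,0,0.15,0,0,0],[3,-1.5,0,0,0,0,0],[3,-1.5,0,0,0,0,0],[3,-1.5,0,0,0,0,0],[3,-1.5,0,0,0,0,0],[3,-0.7,0.05,0,0,0,0],[3,-0.3,0,0,0,0,0],[3,0,0,0,0,0,0],[3,0,0,0,0,0,0]]'; python3 d.py .597 .0568 .023 180; python3 - <<'E'
from jack import *
p=read_state()['ee_pos'];x,y,z=p
f=grab('scene','s3.png');C=cloud(f)
for n in('scene','wrist'):
    print(n,'ring',at(n,.09,.105,(.68,.055),.02),'block',at(n,.05,.066,(x-.01,y),.035),'bar',at(n,.105,.14,(x-.115,y),.045))
i=f['img'][120:320,160:400];cv2.imwrite('pics/s3c.png',cv2.resize(i,None,fx=3,fy=3)[:,:,::-1])
E
```

```text
clock: 17.75
ee_pos: [0.5952, 0.0567, 0.0246]
ee_rot: [[-1.0, -0.0, -0.001], [-0.0, 1.0, 0.0], [0.001, 0.0, -1.0]]
contact_force: [0.3, 0.2, -10.0]
grip_width: 0.41
finger_force: 82.5
t 17.75 p [0.5952 0.0567 0.0246] yaw -179.99 tilt [-0.0012  0.    ] j [ -1.  24. -18.  48.   0.  -1.] F [  0.3   0.2 -10. ] w 0.41 ff 82.5
shift cm (present axes) [-0.18  0.01  0.16] turn az 0.0 shift in target-yaw axes [-0.18  0.01  0.16]
scene ring (np.int32(200), array([0.6813, 0.0547, 0.0961]), 'rect', array([680.9,  54.2]), array([38.3, 37.3]), 59.5, 'circ', array([0.6801, 0.0551]), 0.02) block (np.int32(165), array([0.6034, 0.0534, 0.0587]), 'rect', array([603.4,  55.3]), array([46.9, 36.1]), 55.9, 'circ', array([0.6037, 0.0573]), 0.0278) bar None
wrist ring None block (np.int32(10435), array([0.588 , 0.0579, 0.059 ]), 'rect', array([588.4,  58.2]), array([62.7, 56.3]), 27.0, 'circ', array([0.589, 0.058]), 0.0321) bar (np.int32(2736), array([0.5079, 0.0578, 0.1071]), 'rect', array([508.4,  57.7]), array([ 6.9, 14.2]), 0.1, 'circ', array([0.5081, 0.0578]), 0.0076)
```

View pics/s3c.png

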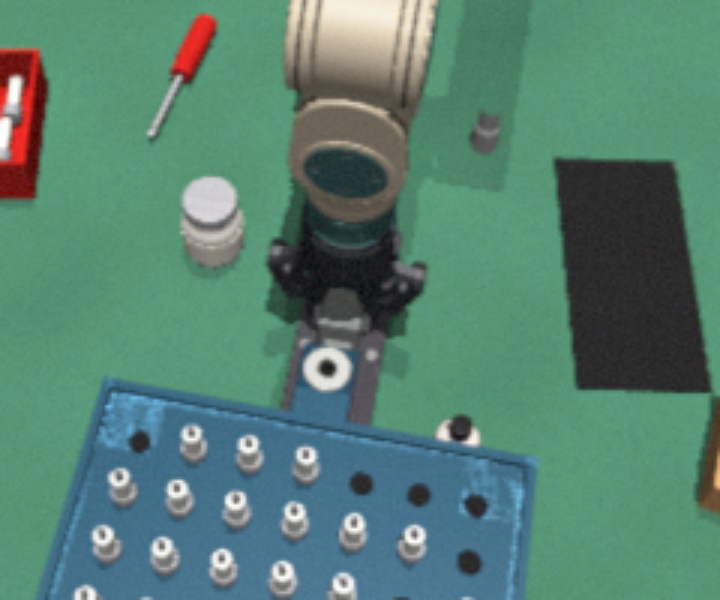

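The jack's base sits symmetrically either side of the tongue, with the ring at crop (327,368). I nudge it 3 mm forward, set it down and release.

```bash
python3 -m crank '[[3,-0.3,0,0,0,0,0],[3,0,0,0.15,0,0,0],[3,0,0,0.05,0,0,0],[3,0,0,0,0,0,0],[5.5,0,0,0,0,0,0],[5.5,0,0,0,0,0,0]]'; python3 -m crank '[[6.5,0,0,0,0,0,0],[7.5,0,0,0,0,0,0],[7.5,0,0,0,0,0,0],[7.5,0,0,-1.5,0,0,0],[7.5,0,0,-3,0,0,0],[7.5,0,0,-4,0,0,0],[8.54,0,0,-4,0,0,0],[8.54,0,0,-4,0,0,0],[8.54,0,0,0,0,0,0]]'; python3 d.py .53 -.08 .2 180; python3 - <<'E'
from jack import *
for n in('top','scene','wrist'):
    print(n,'block',at(n,.05,.066,(.597,.056),.045),'ring',at(n,.09,.105,(.68,.055),.02),'bar',at(n,.105,.14,(.485,.056),.045),'jar',at(n,.07,.09,(.53,-.08),.04))
E
```

```text
clock: 18.85
ee_pos: [0.6009, 0.0566, 0.0245]
ee_rot: [[-1.0, -0.0, 0.004], [-0.0, 1.0, -0.0], [-0.004, -0.0, -1.0]]
contact_force: [-0.6, -0.5, -0.3]
grip_width: 0.644
finger_force: 0.0
clock: 19.98
ee_pos: [0.6024, 0.0567, 0.1935]
ee_rot: [[-1.0, -0.0, 0.01], [-0.0, 1.0, -0.0], [-0.01, -0.0, -1.0]]
contact_force: [-0.4, 0.2, -0.4]
grip_width: 0.998
finger_force: 0.0
t 19.98 p [0.6024 0.0567 0.1935] yaw -179.98 tilt [ 0.0098 -0.0001] j [-1. 15. -8. 67.  0. -1.] F [-0.4  0.2 -0.4] w 0.998 ff 0.0
shift cm (present axes) [  7.24 -13.66  -0.72] turn az 0.0 shift in target-yaw axes [  7.24 -13.67  -0.65]
top block None ring None bar None jar (np.int32(230), array([ 0.5246, -0.0765,  0.0782]), 'rect', array([524.9, -77.5]), array([48.1, 47.7]), 39.7, 'circ', array([ 0.526 , -0.0782]), 0.0253)
scene block (np.int32(295), array([0.597 , 0.0542, 0.0573]), 'rect', array([595. ,  53.6]), array([37.5, 63.9]), 89.0, 'circ', array([0.5952, 0.0543]), 0.0341) ring (np.int32(198), array([0.6815, 0.055 , 0.0961]), 'rect', array([680.5,  54.7]), array([38.9, 37.7]), 62.1, 'circ', array([0.68 , 0.055])
[... 240 characters left out ...]
81. ]), array([48.5, 48.4]), 44.6, 'circ', array([ 0.5265, -0.0811]), 0.0257)
wrist block (np.int32(2075), array([0.5935, 0.058 , 0.0571]), 'rect', array([594.6,  58.1]), array([37.5, 59.1]), 89.8, 'circ', array([0.5946, 0.0581]), 0.0338) ring (np.int32(1194), array([0.6786, 0.0551, 0.0962]), 'rect', array([679.2,  55. ]), array([38.1, 39.6]), 7.0, 'circ', array([0.68 , 0.055]), 0.0201) bar (np.int32(3613), array([0.4881, 0.0579, 0.1252]), 'rect', array([493.9,  58. ]), array([60.2, 37.3]), 89.9, 'circ', array([0.4852, 0.058 ]), 0.0316) jar (np.int32(2968), array([ 0.5248, -0.0748,  0.079 ]), 'rect', array([525.5, -76.2]), array([49.2, 49.2]), 63.4, 'circ', array([ 0.5254, -0.0766]), 0.0252)
```

The jack stands with its block at (0.595, 0.056) and the ring is at (0.680, 0.055), so the saddle is within about 3 mm. Next is the jar.

```bash
python3 -m crank '[[8.54,2,-3.5,0,0,0,0],[8.54,2,-3.5,0,0,0,0],[8.54,2,-3.5,0,0,0,0],[8.54,1.4,-3,0,0,0,0],[8.54,0,0,0,0,0,0],[8.54,0,0,0,0,0,0]]'>/dev/null; python3 d.py .526 -.0785 .0287 180
```

```text
t 21.32 p [ 0.5254 -0.0781  0.1879] yaw -180.0 tilt [0.0005 0.0004] j [-15.   8. -17.  65.   0. -15.] F [-0.4  0.5  0.8] w 0.998 ff 0.0
shift cm (present axes) [-0.05 -0.04 15.92] turn az 0.0 shift in target-yaw axes [-0.06 -0.04 15.92]
```

```bash
python3 -m crank '[[8.54,0,0,4,0,0,0],[8.54,0,0,4,0,0,0],[8.54,0,0,4,0,0,0],[8.54,0,0,2.5,0,0,0],[8.54,0,0,1.2,0,0,0],[4.5,0,0,0,0,0,0],[4.5,0,0,0,0,0,0],[4.5,0,0,0,0,0,0],[4.5,0,0,0,0,0,0],[4.5,0,0,0,0,0,0],[4.5,0,0,0,0,0,0]]' 40; python3 -m crank '[[4.5,0,0,-2,0,0,0],[4.5,0,0,-4,0,0,0],[4.5,0,0,-5,0,0,0],[4.5,0,0,-5,0,0,0],[4.5,0,0,-3,0,0,0],[4.5,0,0,0,0,0,0]]';  python3 d.py .4795 .3098 .15 180
```

```text
clock: 22.7
ee_pos: [0.5266, -0.0786, 0.0323]
ee_rot: [[-1.0, -0.0, 0.003], [-0.0, 1.0, -0.0], [-0.003, -0.0, -1.0]]
contact_force: [-0.3, 0.9, 6.6]
grip_width: 0.632
finger_force: 43.2
clock: 23.45
ee_pos: [0.5269, -0.079, 0.2232]
ee_rot: [[-1.0, -0.0, 0.005], [-0.0, 1.0, -0.002], [-0.005, -0.002, -1.0]]
contact_force: [0.4, -0.4, -2.6]
grip_width: 0.637
finger_force: 43.3
t 23.45 p [ 0.5269 -0.079   0.2232] yaw -180.0 tilt [ 0.0054 -0.0016] j [-15.   7. -14.  69.  -0. -15.] F [ 0.4 -0.4 -2.6] w 0.637 ff 43.3
shift cm (present axes) [ 4.77 38.89  7.23] turn az 0.0 shift in target-yaw axes [ 4.74 38.88  7.32]
```

```bash
python3 -m crank '[[4.5,0.3,2,0,0,0,0],[4.5,0.5,3.5,0,0,0,0],[4.5,0.5,4.2,0,0,0,0],[4.5,0.5,4.2,0,0,0,0],[4.5,0.5,4.2,0,0,0,0],[4.5,0.5,4.2,0,0,0,0],[4.5,0.5,4.2,0,0,0,0],[4.5,0.5,4.2,0,0,0,0],[4.5,0.5,4.2,0,0,0,0],[4.5,0.4,4,0,0,0,0],[4.5,0,0,0,0,0,0],[4.5,0,0,0,0,0,0]]'>/dev/null; python3 d.py .4795 .3105 .036 180
```

```text
t 24.95 p [0.4761 0.3102 0.2186] yaw -179.93 tilt [-0.0039 -0.0023] j [ 27.  11. -10.  70.  -0.  27.] F [ 1.2  0.9 -1.8] w 0.633 ff 43.4
shift cm (present axes) [-0.41  0.07 18.26] turn az 0.001 shift in target-yaw axes [-0.34  0.03 18.26]
```

```bash
python3 -m crank '[[4.5,-0.3,0,4,0,0,0],[4.5,0,0,4,0,0,0],[4.5,0,0,4,0,0,0],[4.5,0,0,3,0,0,0],[4.5,0,0,1.7,0,0,0],[4.5,0,0,0.8,0,0,0],[4.5,0,0,0.4,0,0,0],[4.5,0,0,0,0,0,0],[4.5,0,0,0,0,0,0]]'; python3 d.py .4795 .3105 .036 180
```

```text
clock: 26.08
ee_pos: [0.4819, 0.3111, 0.0428]
ee_rot: [[-1.0, -0.0, 0.002], [-0.0, 1.0, 0.001], [-0.002, 0.001, -1.0]]
contact_force: [0.2, 0.1, -2.9]
grip_width: 0.63
finger_force: 43.4
t 26.07 p [0.4819 0.3111 0.0428] yaw -179.98 tilt [0.0017 0.0009] j [ 26.  20. -21.  49.   0.  26.] F [ 0.2  0.1 -2.9] w 0.63 ff 43.4
shift cm (present axes) [ 0.24 -0.06  0.68] turn az 0.0 shift in target-yaw axes [ 0.24 -0.06  0.68]
```

```bash
python3 -m crank '[[4.5,0,0,0.35,0,0,0],[4.5,0,0,0.25,0,0,0],[4.5,0,0,0.12,0,0,0],[4.5,0,0,0,0,0,0]]'; python3 d.py .4795 .3105 .0353 180
```

```text
clock: 26.58
ee_pos: [0.481, 0.3107, 0.0354]
ee_rot: [[-1.0, -0.0, -0.0], [-0.0, 1.0, 0.0], [0.0, 0.0, -1.0]]
contact_force: [-1.9, -1.5, 4.5]
grip_width: 0.632
finger_force: 44.0
t 26.57 p [0.481  0.3107 0.0354] yaw -179.98 tilt [-0.  0.] j [ 26.  21. -21.  48.   0.  26.] F [-1.9 -1.5  4.5] w 0.632 ff 44.0
shift cm (present axes) [ 0.15 -0.02  0.01] turn az 0.0 shift in target-yaw axes [ 0.15 -0.02  0.01]
```

Contact is there. I release, rise, and check.

```bash
python3 -m crank '[[8.54,0,0,0,0,0,0],[8.54,0,0,0,0,0,0],[8.54,0,0,0,0,0,0],[8.54,0,0,-2,0,0,0],[8.54,0,0,-4,0,0,0],[8.54,0,0,-5,0,0,0],[8.54,0,0,-5,0,0,0],[8.54,0,0,0,0,0,0],[8.54,0,0,0,0,0,0]]'>/dev/null; python3 d.py .484 .0563 .2 180; python3 - <<'E'
from jack import *
for n in('top','scene','wrist'):
    print(n,'block',at(n,.05,.066,(.597,.056),.045),'ring',at(n,.09,.105,(.68,.055),.02),'bar',at(n,.105,.14,(.485,.056),.045),'jar',at(n,.07,.09,(.48,.31),.04))
grab('scene','s4.png')
E
```

```text
t 27.7 p [0.4809 0.3105 0.1943] yaw -179.99 tilt [-0.0002 -0.0001] j [ 26.  12. -11.  67.   0.  26.] F [-0.4 -0.8  0.3] w 1.002 ff 0.0
shift cm (present axes) [ -0.31 -25.42  -0.57] turn az 0.0 shift in target-yaw axes [ -0.31 -25.42  -0.57]
top block (np.int32(233), array([0.5951, 0.0582, 0.0567]), 'rect', array([594.9,  58.5]), array([58.9, 35.8]), 0.2, 'circ', array([0.5945, 0.0566]), 0.0331) ring (np.int32(139), array([0.68  , 0.0542, 0.0953]), 'rect', array([679.9,  55.5]), array([37.3, 37.7]), 1.1, 'circ', array([0.6801, 0.0549]), 0.02) bar (np.int32(168), array([0.4865, 0.0572, 0.124 ]), 'rect', array([492.6,  57.3]), array([33.4, 56.4]), 0.6, 'circ', array([0.4855, 0.0573]), 0.0293) jar (np.int32(141), array([0.4721, 0.3093, 0.0817]), 'rect', array([472. , 311.6]), array([29.4, 50.1]), 1.3, 'circ', array([0.4792, 0.3117]), 0.0254)
scene block (np.int32(298), array([0.5972, 0.0539, 0.057 ]), 'rect', array([595.2,  53.8]), array([37.4, 62.9]), 89.8, 'circ', array([0.5959, 0.054 ]), 0.0341) ring (np.int32(193), array([0.6812, 0.0547, 0.0963]), 'rect', array([680. ,  55.1]), array([38.7, 37.7]), 80.0, 'circ', array([0.6803, 0.0552]), 0.02) bar (np.int32(211), array([0.4916, 0.0537, 0.1235]), 'rect', array([494.8,  54.1]), array([35.7, 60.2]), 1.9, 'circ', array([0.4858, 0.0543]), 0.031) jar (np.int32(270), array([0.4841, 0.307 , 0.0815]), 'rect', array([481.2, 307.5]), array([48.4, 49.2]), 51.0, 'circ', array([0.4803, 0.3066]), 0.0262)
wrist block (np.int32(1475), array([0.5907, 0.0634, 0.0568]), 'rect', array([589.4,  59.3]), array([37.8, 71.9]), 88.8, 'circ', array([0.5892, 0.0534]), 0.0375) ring None bar None jar (np.int32(2166), array([0.4784, 0.3128, 0.0821]), 'rect', array([479.7, 312.8]), array([49. , 48.6]), 62.3, 'circ', array([0.4799, 0.3127]), 0.0249)
```

View pics/s4.png

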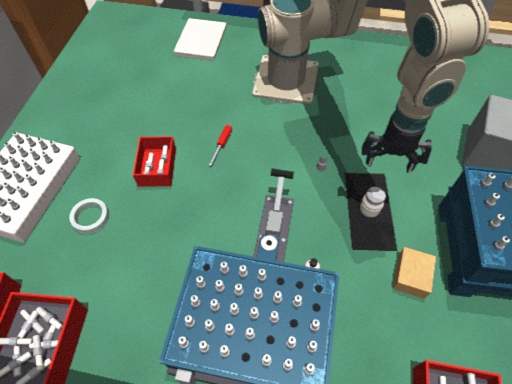

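The jar stands on the mat at (373,203). The jack is in line under the tongue, with the bar at (282,174) and the ring at (269,243), and everything else is in place. Next I move over the grip with the fingers shut.

```bash
python3 -m crank '[[0,0,-2.4,0,0,0,0],[0,0,-4,0,0,0,0],[0,0,-4,0,0,0,0],[0,0,-4,0,0,0,0],[0,0,-4,0,0,0,0],[0,0,-4,0,0,0,0],[0,0,-3,0,0,0,0],[0,0,0,2,0,0,0],[0,0,0,2,0,0,0],[0,0,0,0,0,0,0],[0,0,0,0,0,0,0]]' 60; python3 d.py .484 .0563 .130 180
```

```text
clock: 29.72
ee_pos: [0.4816, 0.0567, 0.1553]
ee_rot: [[-1.0, -0.0, 0.001], [-0.0, 1.0, -0.0], [-0.001, -0.0, -1.0]]
contact_force: [-1.4, -0.2, 0.0]
grip_width: -0.0
finger_force: 0.0
t 29.73 p [0.4816 0.0567 0.1553] yaw -179.98 tilt [ 0.0009 -0.    ] j [ -1.   5. -25.  61.   0.  -1.] F [-1.4 -0.2  0. ] w -0.0 ff 0.0
shift cm (present axes) [-0.24 -0.04  2.53] turn az 0.0 shift in target-yaw axes [-0.24 -0.04  2.53]
```

```bash
python3 -m crank '[[0,0,0,1.5,0,0,0],[0,0,0,1.1,0,0,0],[0,0.3,0,0.8,0,0,0],[0,0.3,0,0.8,0,0,0],[0,0.3,0,0.8,0,0,0],[0,0.2,0,0.8,0,0,0],[0,0.2,0,0.8,0,0,0],[0,0.2,0,0.8,0,0,0],[0,0.1,0,0.7,0,0,0],[0,0,0,0.6,0,0,0],[0,0,0,0,0,0,0],[0,0,0,0,0,0,0]]'; python3 d.py .465 .0565 .067 180; python3 - <<'E'
from jack import *
for n in('top','scene'):
    print(n,'ring',at(n,.09,.135,(.68,.055),.02),'block',at(n,.05,.066,(.597,.056),.045),'bar',at(n,.04,.09,(.465,.056),.045))
E
```

```text
clock: 31.22
ee_pos: [0.4617, 0.0567, 0.067]
ee_rot: [[-1.0, -0.0, -0.006], [-0.0, 1.0, -0.0], [0.006, -0.0, -1.0]]
contact_force: [-6.7, -0.3, 9.3]
grip_width: 0.001
finger_force: 4.5
t 31.23 p [0.4617 0.0567 0.067 ] yaw -179.97 tilt [-0.0064 -0.    ] j [ -1.   9. -32.  49.  -0.  -1.] F [-6.7 -0.3  9.3] w 0.001 ff 4.5
shift cm (present axes) [-0.33 -0.02 -0.  ] turn az 0.0 shift in target-yaw axes [-0.33 -0.02 -0.  ]
top ring (np.int32(156), array([0.6793, 0.0553, 0.1219]), 'rect', array([680.3,  54.3]), array([38.9, 37.3]), 1.8, 'circ', array([0.68  , 0.0547]), 0.02) block (np.int32(198), array([0.5993, 0.0583, 0.0564]), 'rect', array([598.2,  57.6]), array([35.7, 51.6]), 87.4, 'circ', array([0.5996, 0.0587]), 0.0297) bar None
scene ring (np.int32(201), array([0.6816, 0.0552, 0.123 ]), 'rect', array([680.7,  55. ]), array([38.1, 38. ]), 39.4, 'circ', array([0.68  , 0.0552]), 0.0199) block (np.int32(314), array([0.5939, 0.054 , 0.0572]), 'rect', array([589.2,  54.3]), array([73.8, 37.5]), 2.0, 'circ', array([0.59  , 0.0544]), 0.0378) bar (np.int32(217), array([0.4723, 0.0536, 0.0637]), 'rect', array([483.9,  53.6]), array([59.6, 50.4]), 89.9, 'circ', array([0.476 , 0.0538]), 0.0332)
```

The ring rose 27 mm, so the pad is at about 106 mm with the handle on its stop. Now I let it back up slowly.

```bash
python3 -m crank '[[0,0,0,-0.6,0,0,0],[0,-0.1,0,-0.7,0,0,0],[0,-0.2,0,-0.8,0,0,0],[0,-0.2,0,-0.8,0,0,0],[0,-0.2,0,-0.8,0,0,0],[0,-0.3,0,-0.8,0,0,0],[0,-0.3,0,-0.8,0,0,0],[0,-0.3,0,-0.8,0,0,0],[0,0,0,-1.1,0,0,0],[0,0,0,-1.0,0,0,0],[0,0,0,0,0,0,0],[0,0,0,0,0,0,0]]'; python3 d.py .484 .0565 .13 180; python3 - <<'E'
from jack import *
for n in('top','scene'):
    print(n,'ring',at(n,.09,.135,(.68,.055),.02),'block',at(n,.05,.066,(.597,.056),.045),'bar',at(n,.105,.135,(.485,.056),.045))
E
```

```text
clock: 33.02
ee_pos: [0.4806, 0.0566, 0.1493]
ee_rot: [[-1.0, -0.0, -0.001], [-0.0, 1.0, 0.0], [0.001, 0.0, -1.0]]
contact_force: [-1.1, 0.0, 0.9]
grip_width: -0.004
finger_force: 0.0
t 33.02 p [0.4806 0.0566 0.1493] yaw -179.99 tilt [-0.0007  0.    ] j [ -1.   5. -25.  60.   0.  -1.] F [-1.1  0.   0.9] w -0.004 ff 0.0
shift cm (present axes) [-0.34 -0.01  1.93] turn az 0.0 shift in target-yaw axes [-0.34 -0.01  1.93]
top ring (np.int32(136), array([0.6799, 0.0567, 0.0955]), 'rect', array([680.3,  55.5]), array([36.9, 37.5]), 0.4, 'circ', array([0.6805, 0.0552]), 0.0198) block (np.int32(13), array([0.6207, 0.0647, 0.0579]), 'rect', array([620.9,  65.8]), array([15.5,  5.7]), 81.4, 'circ', array([0.6199, 0.066 ]), 0.0081) bar None
scene ring (np.int32(197), array([0.6813, 0.0548, 0.0962]), 'rect', array([680.8,  55.3]), array([37.7, 37.4]), 45.6, 'circ', array([0.6803, 0.0551]), 0.02) block (np.int32(298), array([0.5963, 0.0537, 0.0573]), 'rect', array([595. ,  54.4]), array([63.1, 37.6]), 1.5, 'circ', array([0.5951, 0.0536]), 0.0341) bar (np.int32(218), array([0.4922, 0.0536, 0.1239]), 'rect', array([497.5,  54.2]), array([42.2, 60. ]), 1.6, 'circ', array([0.4873, 0.0543]), 0.0316)
```

The tray has settled and the handle is up. Second press.

```bash
python3 -m crank '[[0,-0.2,0,1.2,0,0,0],[0,0,0,0.8,0,0,0],[0,0.3,0,0.8,0,0,0],[0,0.3,0,0.8,0,0,0],[0,0.3,0,0.8,0,0,0],[0,0.2,0,0.8,0,0,0],[0,0.2,0,0.8,0,0,0],[0,0.2,0,0.8,0,0,0],[0,0.1,0,0.7,0,0,0],[0,0,0,0.6,0,0,0],[0,0,0,0,0,0,0],[0,0,0,0,0,0,0]]'; python3 -m crank '[[0,0,0,0,0,0,0],[0,0,0,0,0,0,0],[0,0,0,0,0,0,0],[0,0,0,0,0,0,0]]'; python3 - <<'E'
from jack import *
for n in('top','scene'):
    print(n,'ring',at(n,.09,.135,(.68,.055),.02),'block',at(n,.05,.066,(.597,.056),.045),'bar',at(n,.04,.09,(.465,.056),.045),'jar',at(n,.07,.09,(.48,.31),.04))
E
```

```text
clock: 34.83
ee_pos: [0.4637, 0.0567, 0.0679]
ee_rot: [[-1.0, -0.0, -0.007], [-0.0, 1.0, -0.0], [0.007, -0.0, -1.0]]
contact_force: [-7.3, -0.1, 9.2]
grip_width: -0.002
finger_force: 4.5
clock: 35.33
ee_pos: [0.4637, 0.0567, 0.068]
ee_rot: [[-1.0, -0.0, -0.007], [-0.0, 1.0, -0.0], [0.007, -0.0, -1.0]]
contact_force: [-8.2, 0.2, 9.4]
grip_width: 0.003
finger_force: 4.5
top ring (np.int32(162), array([0.6787, 0.0553, 0.1211]), 'rect', array([680. ,  54.2]), array([39.5, 37.3]), 2.9, 'circ', array([0.68  , 0.0551]), 0.02) block (np.int32(186), array([0.6012, 0.0584, 0.0566]), 'rect', array([600. ,  57.4]), array([35.3, 48.4]), 87.7, 'circ', array([0.6007, 0.0585]), 0.0289) bar None jar (np.int32(241), array([0.4806, 0.3107, 0.0818]), 'rect', array([481. , 311.6]), array([49.2, 46.5]), 46.2, 'circ', array([0.4806, 0.3123]), 0.0255)
scene ring (np.int32(208), array([0.6817, 0.0556, 0.1222]), 'rect', array([680.6,  55.4]), array([38.2, 38.6]), 36.6, 'circ', array([0.6801, 0.055 ]), 0.02) block (np.int32(317), array([0.5944, 0.0538, 0.0574]), 'rect', array([589.4,  53.8]), array([37.6, 73.8]), 89.8, 'circ', array([0.5911, 0.0546]), 0.0387) bar (np.int32(208), array([0.4734, 0.0543, 0.0645]), 'rect', array([482.8,  53.2]), array([59.8, 52.2]), 89.1, 'circ', array([0.4759, 0.0533]), 0.0332) jar (np.int32(270), array([0.4835, 0.3069, 0.0813]), 'rect', array([481.6, 307.5]), array([48.3, 50.4]), 42.8, 'circ', array([0.4807, 0.3075]), 0.0261)
```

```bash
python3 -c "from cell import *;print(hand_in())"
```

```text
the job is handed in; nothing more can be done
None
```

I handed the job in at about 35 s with the arm holding the handle down; the hand-in gave no verdict. The jar stands on the mat about 2 mm from its centre, the saddle is within about 3 mm of the lift pad, the trial stroke was done, and on the second press the pad is at about 106 mm.

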